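# Pin the forming frame shut

### The arm

A 6-joint arm with a two-finger parallel gripper is mounted at the origin on the work surface. World frame = base frame: x ahead of the robot, y to its left, z up, the work surface at z = 0. Lengths are in m, angles in degrees, forces in N, time in s.
With the tool pointing down it reaches from about 0.4 to 0.825 m from the base axis. Payload 7 kg.
Tool frame: the origin (TCP) lies on the centre line of the jaws, within the pads' length; the fingertips stand 8 mm ahead of it and the grasp point (between the pads) lies 11 mm behind it; z points along the fingers, y is the line along which they close (so a half turn about z gives the same grasp; the last joint's range is limited). The gripper opens to 88 mm and grips with 3 to 60 N. Pads are 19 mm wide; open, the fingers measure 130 mm over their backs; the gripper's body (78 mm by 193 mm) begins 47 mm behind the grasp point.
Start: joints at [-53.852, 20.546, 0.682, 0, -70.136, -16.507], TCP at [0.227, -0.636, 0.235] pointing down, gripper open.
Joint ranges: [-176.03, 176.03], [-82.01, 121.73], [-58.28, 71.71], [-173.87, 95.51], [-174.79, -0.11], [-173.66, 173.66]. Speed limits (degrees/s): [136.94, 136.94, 172.46, 180, 180, 180].

### API

Orientations are given as [roll, pitch, yaw] about the fixed x, y, z axes, in that order (R = Rz(yaw) Ry(pitch) Rx(roll)).
In Python, from plant import ctrl, vision gives the robot as it stands. The module is installed in compiled form; this text tells all that it offers.
- The arm moves only by the tool move_arm, never from a script. Its argument "moves" is one flat list of numbers, 7 for each row, row after row: the finger opening in cm, from 0 to 8.76, then the shift along the tool's x, y, z in cm, then the turn, a rotation vector about the tool's x, y, z in rad. A call has 1 to 8 rows; each row shifts and turns the commanded pose from where the row before left it, along the tool's axes as they then stand; what a row does not reach is not made up. A row lasts 1/10 s, in which the tool goes at most 50 mm and 8.59 degrees, less where a joint would pass 70% of its speed; a pose out of reach is approached as far as the arm can. A call with a gripper value outside its range is refused whole. The fingers move at their own pace and stop on an object; the grip force is fixed at half the most. Time passes only in rows, so rows that do not move let the fingers close. It gives the time, the measured TCP pose, the force, the opening and the grip force at its end, in the units of the state.
- ctrl.get_obs(): the state, without advancing time (a new reading comes with each control period).
- vision.snapshot(name): name is "scene" or "top" or "wrist"; returns (picture, depth): 480x640x3 uint8, red, green, blue; 480x640 float32, m along the optical axis (not along the pixel's ray), 0 where there is no reading.
- vision.camera_model(name): a dict with "vertical_fov" (degrees; the focal length in pixels is half the picture's height over the tangent of half this angle, whatever the lens; pixels are square), "cx", "cy" (the principal point, pixels), "D" ([k1, k2, p1, p2, k3] as OpenCV has them; the pictures are not rectified), "cam_to_world" (4x4, takes a point from camera to world coordinates). Camera axes: x right, y down, z forward; pixel columns grow to the right and rows downward; lengths in m; the calibration is good to about 2 mm. A picture is of the moment at which its call begins: read the wrist's pose just before it. camera_model takes no time and is no camera call; for the wrist camera it gives the pose at the moment of the call.
- ctrl.close_job(): hands the job in; it is judged then, once.
The state is a dict: "clock": time; "joint_pos": joint angles; "qvel": joint speeds; "tau": joint torques, N m; "tool_pos": TCP position; "orientation": TCP orientation; "force": force on the tool from outside, world axes, zero at the start; "moment": the same for the moment, N m; "opening": finger opening in m; "gripper_force": force on a finger pad.
Only numpy, scipy, OpenCV 4.12 (cv2) and the standard library are available. Lean on these libraries where they do the work, as an engineer would, in place of code of your own. Each camera call takes 0.05 s, during which the arm holds its last target. There are 200 camera calls.

### The job

Get the potter's forming frame ready for clay: take the pin with the orange knob out of the dark wooden pin block and insert it from above into the hole at the frame's open corner, through the lugs of both halves, until its collar sits on the top lug. Keep hold of it until the shank is well into the hole rather than dropping it, and leave the other two pins standing in the block.

Things in the scene. Friction and masses are not known exactly. Their poses are not given: they have to be found in the camera images.
- lock_pin: Pin to use: orange knob, 30 mm across, 42 high, on a 42 mm steel collar 6 thick; below it a steel shank 18 mm thick, 62 long, last 14 tapering to 6. 0.15 kg. Origin on its axis at the collar's underside; z up along it. Starts upright, hanging by the collar in any one of three 22 mm holes, 75 mm apart in a row, in a fixed dark wooden block (70 x 215, top 70 mm above the table).
- lug_hole (a point): Mouth centre of the empty hole at the near-left corner (seen from the robot) of the fixed wooden frame (236 x 176 mm, half pale, half green, on a board; yaw up to 0.35 rad), on the top lug's flat top, 88 mm above the table. z up. Round, 28 mm wide, straight down through three stacked 56 x 60 mm lugs, 42 mm in all, open below. The far-right corner has a flat bolt.
- short_pin: Wrong pin, stays in the block: blue knob, same knob and collar sizes, shank 18 mm thick but only 30 long. Origin on its axis at the collar's underside, z up. The three pins stand in one straight row along the block's long side.
- thin_pin: Wrong pin, stays in the block: white knob, same knob and collar sizes, shank 62 mm long but only 8 thick. Origin on its axis at the collar's underside, z up. In the same row as the others, in any of the three holes.
There are look-alikes about, which are no part of the job. Leave any green or red look-alike of the lock_pin alone.

How it is judged:
By the outcome, as a careful person would: the job done as asked, in the order asked, and still so for the second after the job is handed in, with the robot touching nothing.
It also fails if it takes over 35 s, if anything falls off the work surface, if the arm or the gripper's body presses on something with over 40 N, if the wrist force passes 120 N, or if a joint passes its speed limit or range.

## Working session

There is one attempt and no reset: what is moved stays moved. The work goes in short steps, Python scripts to look and compute and a tool call to move; the robot and the scene stay as the last step left them, time stands still between calls to the robot, and variables do not carry over. Pictures are saved under pics/ and viewed, at most 10 in all, crops included, and the job is handed in when it is done.

Besides the shell and the picture viewer there is one more tool, called after "Call:" by a JSON object that holds its "method" and its "body". move_arm: Moves the arm, as the interface text tells. Its arguments: {"type":"object","properties":{"moves":{"type":"array"}},"required":["moves"]}

```bash
mkdir -p pics
cat > h.py <<'E'
import numpy as np, cv2
from plant import ctrl, vision
def snap(n,f):
    m=vision.camera_model(n); p,d=vision.snapshot(n)
    cv2.imwrite('pics/'+f+'.png',p[:,:,::-1]); np.savez('pics/'+f+'.npz',p=p,d=d,T=m['cam_to_world'],D=m['D'],k=[240/np.tan(np.radians(m['vertical_fov']/2)),m['cx'],m['cy']])
def world(f,u,v,z=None,d=None):
    a=np.load('pics/'+f+'.npz'); k,cx,cy=a['k']; K=np.array([[k,0,cx],[0,k,cy],[0,0,1]])
    r=np.append(cv2.undistortPoints(np.array([[[u,v]]],float),K,a['D']).ravel(),1)
    T=a['T']
    if z is not None:
        w=T[:3,:3]@r; return T[:3,3]+w*(z-T[2,3])/w[2]
    if d is None: d=a['d'][int(v),int(u)]
    return T[:3,:3]@(r*d)+T[:3,3]
E
python3 - <<'E'
from h import *
print(ctrl.get_obs())
for n in('scene','top'): snap(n,n+'0')
for n in('scene','top'): print(np.load('pics/'+n+'0.npz')['T'].round(3))
E
```

```text
{'clock': 0.0, 'joint_pos': array([-5.38533059e+01,  2.05922068e+01,  6.34852189e-01, -1.78270894e-02,
       -7.01351490e+01, -1.65079578e+01]), 'qvel': array([-0.01637338,  0.0105237 ,  0.01387621, -0.06065201,  0.00599595,
       -0.08894297]), 'tau': array([ 1.08488846e-04, -5.82706475e+01,  2.93060589e+01,  6.99741259e+00,
        6.76023628e-03, -2.32443081e-04]), 'tool_pos': array([ 0.22668557, -0.6353132 ,  0.23362936]), 'orientation': array([ 1.79906547e+02, -1.02191655e-02, -1.60367327e+02]), 'force': array([ 0.00994124,  0.4873821 , -0.00923413]), 'moment': array([-0.03335461, -0.03623283,  0.04617047]), 'gripper_force': 0.0, 'opening': 0.0875094112773003}
[[ 0.5    0.54  -0.677  1.218]
 [ 0.866 -0.322  0.383 -0.308]
 [-0.012 -0.778 -0.629  0.771]
 [ 0.     0.     0.     1.   ]]
[[ 0.027 -0.996  0.083  0.467]
 [-1.    -0.027  0.001  0.098]
 [ 0.001 -0.083 -0.997  0.816]
 [ 0.     0.     0.     1.   ]]
```

View pics/top0.png

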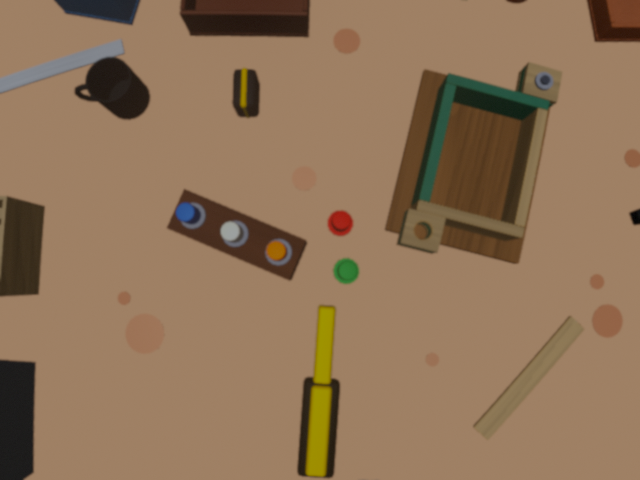

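View pics/scene0.png

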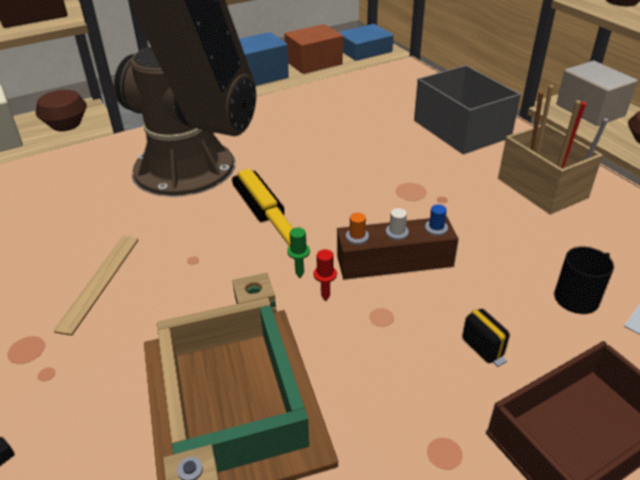

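The top view shows the orange knob at about (276,251) on a collar at (279,252), the frame hole at (423,231), and the red and green look-alikes at (341,223) and (346,271), between the block and the frame. The block row runs through (191,215) and (235,233).

Run:
```python
from h import *
f='top0'
for n,u,v,z in [('knobtop',276,250.5,.118),('collar',279,252,.076),('blue collar',191.5,215,.076),('white',235,233,.076),('hole',423,231,.088),('red',341,223,.1),('green',346.5,271,.1)]:
    print(n,world(f,u,v,z).round(4),world(f,u,v).round(4))
f='scene0'
for n,u,v in [('knobtop',357,217),('green',298,232),('red',325,255),('hole lug',243,285)]: print(n,world(f,u,v).round(4))
```

```text
knobtop [0.5049 0.1644 0.118 ] [0.5049 0.1644 0.1182]
collar [0.5049 0.1636 0.076 ] [0.5027 0.1598 0.119 ]
blue collar [0.5601 0.3058 0.076 ] [0.5547 0.2936 0.1192]
white [0.5331 0.2345 0.076 ] [0.5294 0.2268 0.1178]
hole [ 0.5431 -0.061   0.088 ] [ 0.5502 -0.076   0.0192]
red [0.5507 0.068  0.1   ] [0.5494 0.0685 0.111 ]
green [0.4775 0.058  0.1   ] [0.4774 0.0587 0.1132]
knobtop [0.5089 0.1598 0.1186]
green [0.4824 0.0546 0.1095]
red [0.5582 0.0654 0.1082]
hole lug [ 0.5335 -0.0755  0.0875]
```

Call:
{"method": "move_arm", "body": {"moves": [8.7, -4, 0, 0, 0, 0, -0.143, 8.7, -4, 0, 0, 0, 0, -0.143, 8.7, -4, 0, 0, 0, 0, -0.143, 8.7, -4, 0, 0, 0, 0, -0.143, 8.7, -4, 0, 0, 0, 0, -0.143, 8.7, -4, 0, 0, 0, 0, -0.143, 8.7, -4, 1, 0, 0, 0, 0, 8.7, -4, 1, 0, 0, 0, 0]}}

```text
clock: 0.9
tool_pos: [0.4155, -0.402, 0.2337]
orientation: [179.9, 0.0, -111.2]
force: [0.4, 0.4, 0.3]
opening: 0.0869
gripper_force: 0.0
```

Call:
{"method": "move_arm", "body": {"moves": [8.7, -4.5, 0, 0, 0, 0, 0, 8.7, -4.5, 0, 0, 0, 0, 0, 8.7, -4.5, 0, 0, 0, 0, 0, 8.7, -4.5, 0, 0, 0, 0, 0, 8.7, -4.5, 0, 0, 0, 0, 0, 8.7, -4.5, 0, 0, 0, 0, 0, 8.7, -4, 0, 0, 0, 0, 0, 8.7, 0, 0, 0, 0, 0, 0]}}

```text
clock: 1.7
tool_pos: [0.5287, -0.1111, 0.2343]
orientation: [180.0, 0.0, -111.0]
force: [-0.3, -0.3, 0.3]
opening: 0.0866
gripper_force: 0.0
```

Run:
```python
from h import *
o=ctrl.get_obs();print(o['tool_pos'],o['joint_pos'].round(1))
snap('wrist','w1');print(np.load('pics/w1.npz')['T'].round(3))
```

```text
[ 0.52866097 -0.11114983  0.2342669 ] [  8.9   7.9 -16.4  -0.  -65.7 -29.9]
[[-0.934  0.341  0.109  0.499]
 [ 0.358  0.89   0.284 -0.189]
 [ 0.     0.304 -0.953  0.386]
 [ 0.     0.     0.     1.   ]]
```

View pics/w1.png

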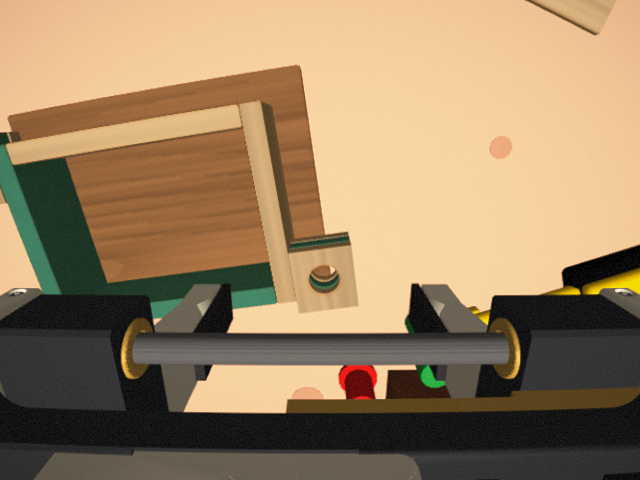

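The wrist view shows the hole at about (324,277) in the pale lug, with red (358,378) and green (433,375) beyond it. I'll enlarge the hole to read it more closely.

Run:
```python
from h import *
im=cv2.imread('pics/w1.png')[225:320,275:370]
cv2.imwrite('pics/c1.png',cv2.resize(im,None,fx=6,fy=6,interpolation=cv2.INTER_CUBIC))
for u,v in [(324,277),(324,279)]: print(world('w1',u,v,.088).round(4))
for c in [(290,250),(348,241),(357,305),(300,312)]: print(world('w1',*c,.088).round(4))
```

```text
[ 0.5427 -0.0645  0.088 ]
[ 0.5434 -0.0627  0.088 ]
[ 0.5614 -0.0993  0.088 ]
[ 0.5111 -0.0889  0.088 ]
[ 0.5242 -0.0272  0.088 ]
[ 0.5762 -0.0393  0.088 ]
```

View pics/c1.png

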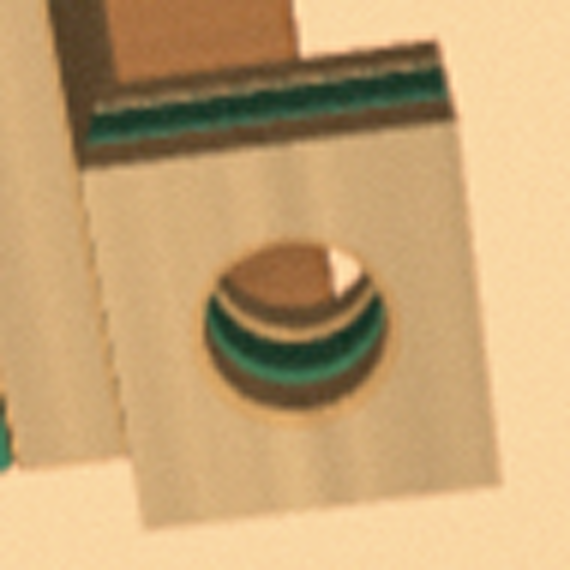

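The crop puts the hole at about (324.3,279.2), so world (0.5434,-0.0625), which agrees with the top camera.

Call:
{"method": "move_arm", "body": {"moves": [8.7, -4, 2.4, 0, 0, 0, 0, 8.7, -4, 2.4, 0, 0, 0, 0, 8.7, -4, 2.4, 0, 0, 0, 0, 8.7, -4, 2.4, 0, 0, 0, 0, 8.7, -4, 2.4, 0, 0, 0, 0, 8.7, 0, 0, 0, 0, 0, 0, 8.7, 0, 0, 0, 0, 0, 0]}}

```text
clock: 2.45
tool_pos: [0.4874, 0.1153, 0.2344]
orientation: [180.0, -0.0, -111.1]
force: [-0.1, -0.9, 0.7]
opening: 0.087
gripper_force: 0.0
```

Run:
```python
from h import *
o=ctrl.get_obs();print(o['tool_pos'],o['orientation'],o['joint_pos'].round(1))
snap('wrist','w2')
```

```text
[0.48739647 0.11528018 0.23439147] [ 1.79978893e+02 -2.61916899e-02 -1.11098580e+02] [ 35.8   4.  -20.8  -0.  -65.2 -56.9]
```

View pics/w2.png

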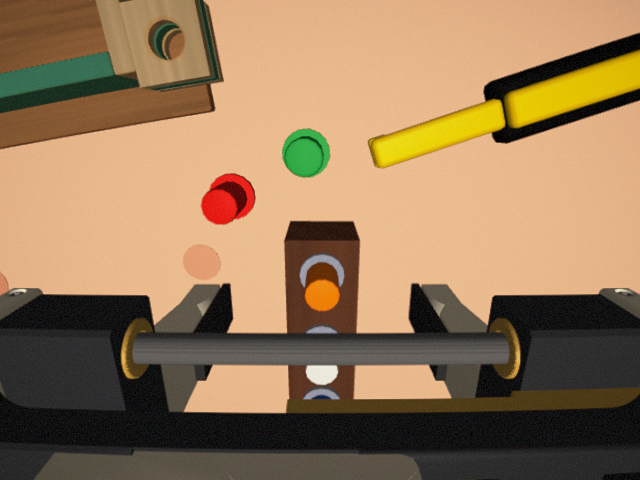

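The orange knob top is at (322,295), centred between the fingers, and the row of pins runs along tool x. The white and blue pins are further along.

Run:
```python
from h import *
o=ctrl.get_obs();y=np.radians(o['orientation'][2])
for u,v,z in [(322,295,.118)]:
    w=world('w2',u,v,z); d=(w-o['tool_pos'])[:2]; print(w,world('w2',u,v),'tool dx dy',d@[np.cos(y),np.sin(y)],d@[np.sin(y),-np.cos(y)])
```

```text
[0.5043348  0.16382264 0.118     ] [0.50420411 0.16347224 0.11874534] tool dx dy -0.052087098629097224 0.0021905725515449555
```

Call:
{"method": "move_arm", "body": {"moves": [8.7, -2.6, 0.1, 0, 0, 0, 0, 8.7, -2.6, 0.1, 0, 0, 0, 0, 8.7, 0, 0, 3, 0, 0, 0, 8.7, 0, 0, 3.5, 0, 0, 0, 8.7, 0, 0, 3.5, 0, 0, 0, 8.7, 0, 0, 2.5, 0, 0, 0, 8.7, 0, 0, 2, 0, 0, 0, 8.7, 0, 0, 0, 0, 0, 0]}}

```text
clock: 3.3
tool_pos: [0.5034, 0.1613, 0.0868]
orientation: [179.8, -0.3, -111.4]
force: [-1.0, -0.7, 1.6]
opening: 0.0871
gripper_force: 0.0
```

Call:
{"method": "move_arm", "body": {"moves": [2.5, 0, 0, 0, 0, 0, 0, 2.5, 0, 0, 0, 0, 0, 0, 2.5, 0, 0, 0, 0, 0, 0, 2.5, 0, 0, 0, 0, 0, 0, 2.5, 0, 0, 0, 0, 0, 0, 2.5, 0, 0, 0, 0, 0, 0]}}

```text
clock: 3.9
tool_pos: [0.5048, 0.1644, 0.0899]
orientation: [-180.0, 0.0, -111.2]
force: [0.1, -0.4, -0.2]
opening: 0.0444
gripper_force: 0.0
```

Call:
{"method": "move_arm", "body": {"moves": [0, 0, 0, 0, 0, 0, 0, 0, 0, 0, 0, 0, 0, 0, 0, 0, 0, 0, 0, 0, 0, 0, 0, 0, 0, 0, 0, 0, 0, 0, 0, 0, 0, 0, 0, 0, 0, 0, 0, 0, 0, 0]}}

```text
clock: 4.5
tool_pos: [0.5047, 0.1644, 0.0896]
orientation: [-180.0, 0.0, -111.2]
force: [-0.2, -0.2, 2.7]
opening: 0.0293
gripper_force: 30.0
```

Call:
{"method": "move_arm", "body": {"moves": [0, 0, 0, -1, 0, 0, 0, 0, 0, 0, -2, 0, 0, 0, 0, 0, 0, -2, 0, 0, 0, 0, 0, 0, -2.5, 0, 0, 0, 0, 0, 0, -2.5, 0, 0, 0, 0, 0, 0, -2.5, 0, 0, 0, 0, 0, 0, -2.5, 0, 0, 0, 0, 0, 0, 0, 0, 0, 0]}}

```text
clock: 5.3
tool_pos: [0.5062, 0.1649, 0.2437]
orientation: [-179.8, 0.3, -111.2]
force: [0.3, 0.2, -1.1]
opening: 0.0298
gripper_force: 30.0
```

Run:
```python
from h import *
o=ctrl.get_obs();y=np.radians(o['orientation'][2]);print(o)
d=np.array([.5434,-.0625])-o['tool_pos'][:2]; print('tool dx dy',d@[np.cos(y),np.sin(y)],d@[np.sin(y),-np.cos(y)])
```

```text
{'clock': 5.3, 'joint_pos': array([ 39.20704487,   6.50804325, -16.73957098,   0.06873057,
       -66.4103083 , -60.41219516]), 'qvel': array([ 0.03213412,  1.78401509, -3.67444559, -1.26220856,  3.23531068,
       -0.10628403]), 'tau': array([-9.51991626e-02, -3.83975208e+01,  2.91463244e+01,  6.99244425e+00,
       -8.42228886e-01, -5.19564404e-03]), 'tool_pos': array([0.50617835, 0.1648814 , 0.24371496]), 'orientation': array([-179.77618705,    0.26627577, -111.17731336]), 'force': array([ 0.32815675,  0.18384967, -1.12021047]), 'moment': array([ 0.05829621,  0.07426596, -0.00862831]), 'gripper_force': 29.99952882528305, 'opening': 0.029829138521631895}
tool dx dy 0.19857911096480438 -0.11685071208608301
```

Call:
{"method": "move_arm", "body": {"moves": [0, 3, -1.8, 0, 0, 0, 0, 0, 3, -1.8, 0, 0, 0, 0, 0, 3, -1.8, 0, 0, 0, 0, 0, 3, -1.8, 0, 0, 0, 0, 0, 3, -1.8, 0, 0, 0, 0, 0, 3, -1.8, 0, 0, 0, 0, 0, 1.7, -1, 0, 0, 0, 0, 0, 0, 0, 0, 0, 0, 0]}}

```text
clock: 6.1
tool_pos: [0.5429, -0.0644, 0.2388]
orientation: [179.9, -0.1, -111.4]
force: [0.2, -0.2, -2.1]
opening: 0.0294
gripper_force: 30.0
```

Call:
{"method": "move_arm", "body": {"moves": [0, 0, 0, 2.5, 0, 0, 0, 0, 0, 0, 2, 0, 0, 0, 0, 0, 0, 0, 0, 0, 0, 0, 0, 0, 0, 0, 0, 0]}}

```text
clock: 6.5
tool_pos: [0.5433, -0.0619, 0.1948]
orientation: [180.0, -0.0, -111.2]
force: [0.9, 0.3, -2.0]
opening: 0.0294
gripper_force: 30.0
```

Run:
```python
from h import *
o=ctrl.get_obs();print(o['tool_pos'],o['orientation'])
snap('scene','s2');snap('top','t2')
a=cv2.imread('pics/s2.png')[180:330,180:330];b=cv2.imread('pics/t2.png')[160:310,350:500]
cv2.imwrite('pics/c2.png',np.hstack([cv2.resize(i,(400,400),interpolation=cv2.INTER_CUBIC) for i in(a,b)]))
```

```text
[ 0.54334146 -0.0618906   0.19475484] [ 1.79962848e+02 -4.58549327e-02 -1.11173227e+02]
```

View pics/c2.png

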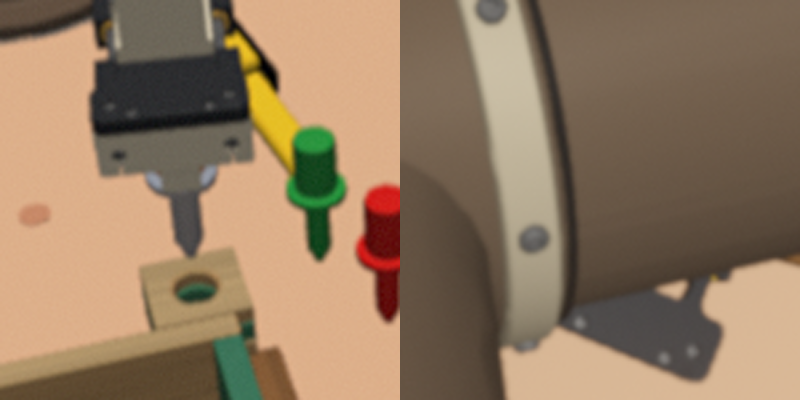

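The pin hangs from the gripper over the lug, its tip at about scene pixel (251.6,275.5). The hole is at about (253.5,288.4).

Run:
```python
from h import *
print(world('s2',251.6,275,.1135),world('s2',253.5,288.4,.088))
```

```text
[ 0.54546113 -0.06300224  0.1135    ] [ 0.54998356 -0.06415924  0.088     ]
```

Call:
{"method": "move_arm", "body": {"moves": [0, 0, -0.1, 1, 0, 0, 0, 0, 0, 0, 1, 0, 0, 0, 0, 0, 0, 0.7, 0, 0, 0, 0, 0, 0, 0.7, 0, 0, 0, 0, 0, 0, 0.7, 0, 0, 0, 0, 0, 0, 0, 0, 0, 0]}}

```text
clock: 7.2
tool_pos: [0.5437, -0.0625, 0.1523]
orientation: [179.9, -0.1, -111.2]
force: [-0.2, 1.5, -2.4]
opening: 0.0293
gripper_force: 30.0
```

Call:
{"method": "move_arm", "body": {"moves": [0, 0, 0, 1, 0, 0, 0, 0, 0, 0, 1, 0, 0, 0, 0, 0, 0, 1, 0, 0, 0, 0, 0, 0, 0.7, 0, 0, 0, 0, 0, 0, 0.3, 0, 0, 0, 0, 0, 0, 0, 0, 0, 0]}}

```text
clock: 7.8
tool_pos: [0.5442, -0.0625, 0.113]
orientation: [179.9, -0.0, -111.2]
force: [-1.4, -0.3, -1.8]
opening: 0.0296
gripper_force: 30.0
```

Call:
{"method": "move_arm", "body": {"moves": [0, 0, 0, 0.2, 0, 0, 0, 0, 0, 0, 0.1, 0, 0, 0, 0, 0, 0, 0.1, 0, 0, 0, 0, 0, 0, 0, 0, 0, 0]}}

```text
clock: 8.2
tool_pos: [0.5444, -0.0624, 0.1096]
orientation: [-180.0, 0.0, -111.2]
force: [0.1, -0.3, -1.4]
opening: 0.0294
gripper_force: 30.0
```

Call:
{"method": "move_arm", "body": {"moves": [0, 0, 0, 0.1, 0, 0, 0, 0, 0, 0, 0.05, 0, 0, 0, 0, 0, 0, 0, 0, 0, 0]}}

```text
clock: 8.5
tool_pos: [0.5444, -0.0624, 0.108]
orientation: [180.0, 0.0, -111.2]
force: [-0.9, 1.3, -1.8]
opening: 0.0295
gripper_force: 30.0
```

Call:
{"method": "move_arm", "body": {"moves": [0, 0, 0, 0.05, 0, 0, 0, 0, 0, 0, 0.05, 0, 0, 0, 0, 0, 0, 0, 0, 0, 0]}}

```text
clock: 8.8
tool_pos: [0.5445, -0.0624, 0.1076]
orientation: [-180.0, 0.0, -111.2]
force: [-3.4, 0.6, 5.1]
opening: 0.0296
gripper_force: 30.0
```

Contact at the expected height, so the collar is seated. Next: release and retreat.

Call:
{"method": "move_arm", "body": {"moves": [4, 0, 0, 0, 0, 0, 0, 6, 0, 0, 0, 0, 0, 0, 6, 0, 0, 0, 0, 0, 0, 6, 0, 0, 0, 0, 0, 0, 6, 0, 0, 0, 0, 0, 0]}}

```text
clock: 9.3
tool_pos: [0.5444, -0.0624, 0.107]
orientation: [180.0, -0.0, -111.2]
force: [-0.7, -0.2, -0.2]
opening: 0.0585
gripper_force: 0.0
```

Call:
{"method": "move_arm", "body": {"moves": [6, 0, 0, -1.5, 0, 0, 0, 6, 0, 0, -3, 0, 0, 0, 6, 0, 0, -4, 0, 0, 0, 6, 0, 0, -4, 0, 0, 0, 6, 4, 0, 0, 0, 0, 0, 6, 4, 0, 0, 0, 0, 0, 6, 0, 0, 0, 0, 0, 0, 6, 0, 0, 0, 0, 0, 0]}}

```text
clock: 10.1
tool_pos: [0.5152, -0.1377, 0.2322]
orientation: [-180.0, 0.0, -111.3]
force: [-0.5, -0.3, 0.1]
opening: 0.0601
gripper_force: 0.0
```

Run:
```python
from h import *
o=ctrl.get_obs();print(o['clock'],o['tool_pos'],o['force'])
snap('scene','s3')
a=cv2.imread('pics/s3.png')[170:370,170:470]
cv2.imwrite('pics/c3.png',cv2.resize(a,(800,533),interpolation=cv2.INTER_CUBIC))
```

```text
10.1 [ 0.51516765 -0.13773881  0.23218906] [-0.48463903 -0.31433863  0.12839184]
```

View pics/c3.png

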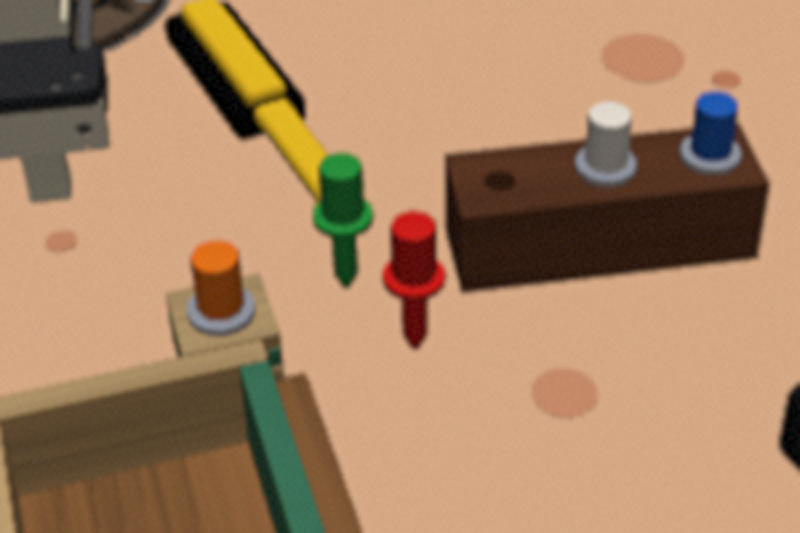

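The orange pin stands upright with its collar flush on the lug (crop pixel 220,308). White and blue are still in the block, the look-alikes are untouched and the gripper is clear.

```bash
python3 -c "
from plant import ctrl
print(ctrl.close_job())"
```

```text
the job is handed in; nothing more can be done
None
```

The orange-knobbed pin is in the frame's open corner with its collar on the top lug; the other two pins are still in the block, and the job was handed in at about 10 s on the robot's clock.

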